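# Unfold the phone stand and stand the phone on it

### The arm

A 6-joint arm with a two-finger parallel gripper is mounted at the origin on a cart in front of the work surface, level with it; the furniture and walls round the work are solid. World frame = base frame: x ahead of the robot, y to its left, z up, the work surface at z = 0. Lengths are in m, angles in degrees, forces in N, time in s.
With the tool pointing down it reaches from about 0.25 to 0.725 m from the base axis. Payload 9.7 kg.
Tool frame: the origin (TCP) lies between the finger pads; the fingertips stand 19 mm ahead of it and the grasp point (between the pads) is the TCP; z points along the fingers, y is the line along which they close (so a half turn about z gives the same grasp; the last joint's range is limited). The gripper opens to 85 mm and grips with 20 to 120 N. Pads are 22 mm wide; open, the fingers measure 114 mm over their backs; the gripper's body (76 mm by 85 mm) begins 54 mm behind the grasp point. The pads swing forward as they close: fully open they stand 13 mm farther back than shut.
Start: joints at [-75.802, 4.979, 10.078, 95.1, 0, 90], TCP at [0.135, -0.533, 0.25] pointing down, gripper open.
Joint ranges: [-179.16, 179.16], [-48.56, 103.87], [-65.8, 70.77], [-126.05, 130.52], [-82.76, 87.17], [-180, 180]. Speed limits (degrees/s): [127.2, 127.2, 147.25, 180, 180, 180].

### API

Orientations are given as [roll, pitch, yaw] about the fixed x, y, z axes, in that order (R = Rz(yaw) Ry(pitch) Rx(roll)).
In Python, from workcell import bot gives the robot as it stands. The module is installed in compiled form; this text tells all that it offers.
- The arm moves only by the shell command python3 -m crank 'ROWS' [OPENING] [FORCE]. ROWS is JSON, a list that holds one entry, the list of rows, each a list of 6 numbers: the shift along the world's x, y, z as a fraction of full scale, then the turn, a rotation vector about the world's x, y, z as a fraction of full scale. In form: [[[x, y, z, wx, wy, wz], ...]]. A call has 1 to 20 rows; each row shifts and turns the commanded pose from where the row before left it; what a row does not reach is not made up. Full scale, the value 1, is 20 mm for a shift and 0.12 rad for a turn. A row lasts 1/12 s, in which the tool goes at most 41.7 mm and 7.16 degrees, less where a joint would pass 70% of its speed; a pose out of reach is approached as far as the arm can. A call with a number of a shift or a turn outside -1 to 1 is refused whole. A call with a gripper value outside its range is refused whole. OPENING is the opening, from 0 (shut) to 1 (fully open), set as the call begins (- or left out, the last holds). The fingers move at their own pace and stop on an object; FORCE is the grip in N (left out, the last holds). Time passes only in rows, so rows that do not move let the fingers close. It gives the time, the measured TCP pose, the force, the opening and the grip force at its end, in the units of the state.
- bot.get_obs(): the state, without advancing time (a new reading comes with each control period).
- bot.camera(name): name is "scene" or "top" or "wrist"; returns the picture (420x560x3 uint8, red, green, blue); there is no depth.
- bot.camera_model(name): a dict with "vertical_fov" (degrees; the focal length in pixels is half the picture's height over the tangent of half this angle, whatever the lens; pixels are square), "cx", "cy" (the principal point, pixels), "k1" (the pictures are not rectified: a ray, as slopes to the right and down, at radius r is drawn at 1 + k1 r^2 times it, then the intrinsics apply), "R" (3x3) and "t" (3): a world point X has camera coordinates R X + t. Camera axes: x right, y down, z forward; pixel columns grow to the right and rows downward; lengths in m; the calibration is good to about 2 mm. A picture is of the moment at which its call begins: read the wrist's pose just before it. camera_model takes no time and is no camera call; for the wrist camera it gives the pose at the moment of the call.
- bot.job_done(): hands the job in; it is judged then, once.
The state is a dict: "time": time; "q": joint angles; "qd": joint speeds; "joint_efforts": joint torques, N m; "ee_pos": TCP position; "tcp_rot": TCP orientation; "wrist_force": force on the tool from outside, world axes, zero at the start; "torque": the same for the moment, N m; "opening": finger opening in m; "grasp_force": force on a finger pad.
Only numpy, scipy, OpenCV 4.12 (cv2) and the standard library are available. Lean on these libraries where they do the work, as an engineer would, in place of code of your own. Each camera call takes 0.05 s, during which the arm holds its last target. There are 200 camera calls.

### The job

Set the phone up on the folding stand so its screen can be read: lift the stand's back plate until it is fully raised, then set the phone gently on it, upright (long side up the slope) and centred, screen outwards, its lower edge down in the two hooks and its back flat on the plate. Leave the other things on the desk where they are.

Things in the scene. Friction and masses are not known exactly. Their poses are not given: they have to be found in the camera images.
- phone: Loose black mobile phone, 142 x 68 x 8 mm, about 0.17 kg, lying flat on the desk, screen up. Origin at the centre of its back (underside); x along its length (142 mm), y across its width (68 mm), z out of the screen. Both ends are alike: either may go up. A fixed monitor (430 mm high, its panel's left end near x 0.385, y 0.07) stands to its right: keep the arm clear of it.
- phone_stand: Folding aluminium phone stand that stays put. Base 72 mm wide (y), 10 mm high, from x = -48 mm (front, where the phone is read from) to +36 mm; origin on the desk. Hinge axis along y at x = -40, z = 10 mm. The back plate, 60 mm wide and 6 mm thick, lies folded on the base; its free end overhangs the base's rear edge by about 36 mm and can be held there by its two long sides.
- plate (a joint): Hinge of the back plate, rad: 0 folded flat on the base, 0.60 fully raised (at its stop, sloping at 34 degrees, free end up and away from the front). Starts near folded. Stiff: stays where it is left; about 6 N at the free end moves it, and pressing hard on the raised plate folds it again.
- cradle (a point): Point on the back plate midway between its two hooks, where their floor meets the plate's face (level with its two rubber strips): the phone's lower edge belongs here. x points up the plate, y across, z out of its face; 10 mm along z from the hinge axis. The face runs 112 mm up x. Hooks 16 mm wide at y = -19 and +19 mm; their floor is 12.5 mm deep along z, ending in a lip 4 mm high (along x).
- plate_end (a point): Centre of the free (upper) edge of the back plate, half way through its 6 mm thickness; same axes as cradle.
- jade_dish: Bystander: round green stone dish, 98 mm across, 30 mm high; origin at the centre of its underside.
- ink_bottle: Bystander: dark blue ink bottle with a black cap, 53 x 52 x 64 mm; origin at the centre of its underside.
- stamp_pad: Bystander: red stamp pad tin, 62 x 92 x 17 mm; origin at the centre of its underside.
- rubber_stamp: Bystander: wooden hand stamp standing upright, 30 x 46 x 78 mm; origin at the centre of its underside.
- envelopes: Bystander: stack of cream envelopes, 111 x 222 x 10 mm; origin at the centre of its underside.

How it is judged:
By the outcome, as a careful person would: the job done as asked, in the order asked, and still so for the second after the job is handed in, with the robot touching nothing.
It also fails if it takes over 64 s, if anything falls off the work surface, if the arm or the gripper's body presses on something with over 40 N, if the wrist force passes 120 N, or if a joint passes its speed limit or range.

## Working session

There is one attempt and no reset: what is moved stays moved. The work goes in short steps, Python scripts to look and compute and a shell command to move; the robot and the scene stay as the last step left them, time stands still between calls to the robot, and variables do not carry over. Pictures are saved under pics/ and viewed, at most 10 in all, crops included, and the job is handed in when it is done.

```bash
mkdir -p pics
cat > h.py <<'E'
import numpy as np, cv2
from workcell import bot
def snap(n,f):
    m=bot.camera_model(n); im=bot.camera(n); cv2.imwrite('pics/'+f,im[:,:,::-1]); return im,m
def ray(m,u,v):
    f=210/np.tan(np.radians(m['vertical_fov'])/2)
    d=np.array([(u-m['cx'])/f,(v-m['cy'])/f]); s=d.copy()
    for _ in range(30): s=d/(1+m['k1']*(s@s))
    R=np.array(m['R']);t=np.array(m['t'])
    o=-R.T@t; w=R.T@np.array([s[0],s[1],1]); return o,w/np.linalg.norm(w)
def onz(m,u,v,z):
    o,w=ray(m,u,v); return o+w*(z-o[2])/w[2]
def proj(m,X):
    f=210/np.tan(np.radians(m['vertical_fov'])/2)
    c=np.array(m['R'])@np.array(X)+np.array(m['t']); s=c[:2]/c[2]; s=s*(1+m['k1']*(s@s))
    return np.array([m['cx'],m['cy']])+f*s
def tri(m1,p1,m2,p2):
    A=np.zeros((3,3));b=np.zeros(3)
    for m,p in((m1,p1),(m2,p2)):
        o,w=ray(m,*p);P=np.eye(3)-np.outer(w,w);A+=P;b+=P@o
    return np.linalg.solve(A,b)
E
python3 - <<'E'
from h import *
ims=[]
for n in('scene','top'):
    im,m=snap(n,n+'0.png'); print(n,m['vertical_fov'],m['cx'],m['cy'],m['k1'],-np.array(m['R']).T@m['t'],np.round(m['R'],3).tolist())
print(bot.get_obs())
E
```

```text
scene 48.093262200060344 285.56921099948664 208.87352654955762 0.056200143607794385 [0.3297255  1.37004155 0.7631212 ] [[-0.983, -0.182, -0.003], [-0.102, 0.566, -0.818], [0.151, -0.804, -0.575]]
top 53.71177921436543 276.7744324026913 206.9625686961616 -0.11582159425166985 [0.36404601 0.36080846 1.085446  ] [[0.025, -0.999, 0.037], [-0.99, -0.029, -0.138], [0.139, -0.033, -0.99]]
{'time': 0.1, 'q': array([-7.58034877e+01,  5.00855893e+00,  1.00379470e+01,  9.50999929e+01,
        4.17222203e-04,  9.00002242e+01]), 'qd': array([ 0.00461167, -0.17205904,  0.04297674, -0.04722194,  0.09249367,
        0.00740786]), 'joint_efforts': array([-3.07758819e-04, -5.21561408e+01,  4.65654123e+01,  1.61653594e-02,
       -1.17168440e-05, -2.70151581e-06]), 'ee_pos': array([ 0.1348416 , -0.53301734,  0.24963872]), 'tcp_rot': array([-1.79929395e+02, -4.16945648e-04,  1.41962876e+01]), 'wrist_force': array([-0.01483246, -0.91389398,  0.10204841]), 'torque': array([0.00584651, 0.04034471, 0.0463397 ]), 'grasp_force': 0.0, 'opening': 0.08532254707858916}
```

View pics/top0.png

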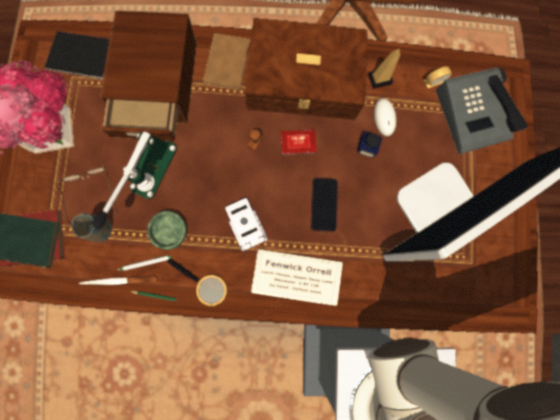

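View pics/scene0.png

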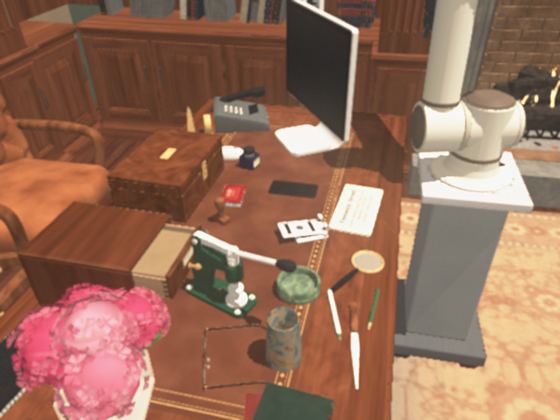

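The top view shows the phone at about (324,204), the stand at (245,223), the dish at (167,230), the envelopes at (296,277) and the monitor to the right from (390,250). I'll zoom in on the stand and phone.

Run:
```python
from h import *
t=cv2.imread('pics/top0.png');s=cv2.imread('pics/scene0.png')
a=cv2.resize(t[185:260,215:348],(800,450),interpolation=cv2.INTER_CUBIC)[:, :]
b=cv2.resize(s[175:250,265:335],(480,515),interpolation=cv2.INTER_CUBIC)
a=cv2.resize(a,(480,270)); 
c=np.zeros((600,800,3),np.uint8)
c[:300,:532]=cv2.resize(t[185:260,215:348],(532,300),interpolation=cv2.INTER_CUBIC)
c[300:,:280]=cv2.resize(s[175:250,265:335],(280,300),interpolation=cv2.INTER_CUBIC)
cv2.imwrite('pics/c1.png',c)
M={n:bot.camera_model(n) for n in('scene','top')}
def rect(im,mask,off):
    mask=mask.astype(np.uint8)*255
    cs,_=cv2.findContours(mask,0,1); k=max(cs,key=cv2.contourArea)
    return cv2.contourArea(k),cv2.boxPoints(cv2.minAreaRect(k+np.array(off)))
hsv=cv2.cvtColor(t,cv2.COLOR_BGR2HSV)
m=(t[170:240,300:350].max(2)<55); A,p=rect(t,m,(300,170)); print('phone',A,p.tolist())
P=np.array([onz(M['top'],*q,0.008) for q in p]); print(P.round(4),P.mean(0).round(4),[np.linalg.norm(P[i]-P[i-1]).round(4) for i in range(4)])
m=(hsv[190:255,215:275,1]<70)&(hsv[190:255,215:275,2]>110); A,p=rect(t,m,(215,190)); print('stand',A,p.tolist())
P=np.array([onz(M['top'],*q,0.013) for q in p]); print(P.round(4),P.mean(0).round(4),[np.linalg.norm(P[i]-P[i-1]).round(4) for i in range(4)])
```

```text
phone 1144.5 [[312.0, 179.0], [336.0, 179.0], [336.0, 230.0], [312.0, 230.0]]
[[0.5928 0.2332 0.008 ]
 [0.595  0.1687 0.008 ]
 [0.4585 0.1681 0.008 ]
 [0.4568 0.2314 0.008 ]] [0.5258 0.2003 0.008 ] [np.float64(0.136), np.float64(0.0645), np.float64(0.1365), np.float64(0.0634)]
stand 1251.5 [[221.49636840820312, 207.6350860595703], [247.6094970703125, 195.44895935058594], [267.9707946777344, 239.08033752441406], [241.857666015625, 251.26646423339844]]
[[0.5082 0.4692 0.013 ]
 [0.5424 0.4024 0.013 ]
 [0.4298 0.346  0.013 ]
 [0.3965 0.4123 0.013 ]] [0.4692 0.4075 0.013 ] [np.float64(0.1253), np.float64(0.0751), np.float64(0.126), np.float64(0.0741)]
```

View pics/c1.png

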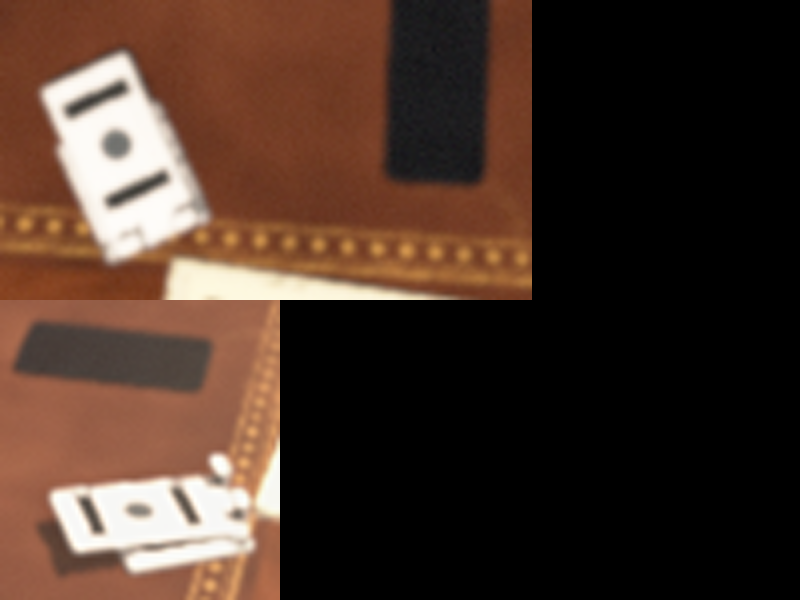

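The hooks are at the robot-side end of the stand, its yaw is about 27°, and the plate's free end points away to around (0.525, 0.436). The phone lies along world x at about (0.526, 0.200). First I'll retract radially, with a small turn to test which way joint 6 goes.

```bash
python3 -m crank '[[[-0.236,0.936,0,0,0,0.2],[-0.236,0.936,0,0,0,0.2],[-0.236,0.936,0,0,0,0.2],[-0.236,0.936,0,0,0,0.2],[-0.236,0.936,0,0,0,0.2],[-0.236,0.936,0,0,0,0],[-0.236,0.936,0,0,0,0],[-0.236,0.936,0,0,0,0],[-0.236,0.936,0,0,0,0],[-0.236,0.936,0,0,0,0],[-0.236,0.936,0,0,0,0],[-0.236,0.936,0,0,0,0],[-0.236,0.936,0,0,0,0]]]' 1 30; python3 -c "
from h import *
print(bot.get_obs()['q'])"
```

```text
time: 1.18
ee_pos: [0.0733, -0.2888, 0.25]
tcp_rot: [-180.0, -0.0, 21.1]
wrist_force: [0.2, -1.1, -0.1]
opening: 0.0855
grasp_force: 0.0
[-7.57648261e+01 -2.91403127e+01 -1.82597485e+01  1.00900698e+02
  4.38078340e-05  8.31644897e+01]
```

```bash
python3 -m crank '[[[-0.22,0.87,0,0,0,0.87],[0.949,0.274,0,0,0,0.87],[0.929,0.336,0,0,0,0.87],[0.905,0.397,0,0,0,0.87],[0.876,0.456,0,0,0,0.87],[0.844,0.513,0,0,0,0.87],[0.808,0.568,0,0,0,0.87],[0.769,0.62,0,0,0,0.87],[0.726,0.67,0,0,0,0.87],[0.68,0.717,0,0,0,0.87],[0.631,0.76,0,0,0,0.87],[0.579,0.8,0,0,0,0.87],[0.525,0.837,0,0,0,0.87],[0.468,0.87,0,0,0,0.87],[0.41,0.899,0,0,0,0.87]]]'; python3 -c "
from h import *
print(bot.get_obs()['q'])"
```

```text
time: 2.43
ee_pos: [0.2714, -0.0972, 0.2501]
tcp_rot: [-180.0, -0.0, 111.1]
wrist_force: [-0.2, 0.4, -0.3]
opening: 0.0854
grasp_force: 0.0
[-1.96949975e+01 -3.04543007e+01 -1.90204082e+01  1.01447965e+02
 -2.21527220e-03  4.92091349e+01]
```

```bash
python3 -m crank '[[[0.33,0.924,0,0,0,0.87],[0.24,0.945,0,0,0,0.87],[0.19,0.962,0,0,0,0.87],[0.12,0.975,0,0,0,0.87],[0.05,0.983,0,0,0,0.87],[0,0.988,0,0,0,0.87],[-0.036,0.987,0,0,0,0.87],[-0.102,0.983,0,0,0,0.87],[-0.166,0.974,0,0,0,0.87],[-0.231,0.961,0,0,0,0.87],[-0.2,0.943,0,0,0,0.87],[0,0.922,0,0,0,0.87],[0.4,0.9,0,0,0,0.87],[0.9,0.9,0,0,0,0.87],[0.95,0.9,0,0,0,0],[0.95,0.9,0,0,0,0],[0.95,0.7,0,0,0,0],[0.95,0.5,0,0,0,0],[0.9,0.3,0,0,0,0],[0.5,0.2,0,0,0,0]]]'
python3 - <<'E'
from h import *
print(bot.get_obs()['q'])
im,m=snap('wrist','w1.png'); print(-np.array(m['R']).T@m['t'],np.round(m['R'],2))
E
```

```text
time: 4.1
ee_pos: [0.4063, 0.2395, 0.2493]
tcp_rot: [-180.0, -0.1, -165.4]
wrist_force: [-0.5, 0.4, -0.1]
opening: 0.0853
grasp_force: 0.0
[ 3.05219418e+01 -5.66096763e+00 -6.19841138e-01  9.51099307e+01
 -4.96665624e-03  1.59587540e+01]
[0.32994347 0.22020117 0.37315066] [[-0.25  0.97 -0.  ]
 [ 0.92  0.24  0.31]
 [ 0.3   0.08 -0.95]]
```

View pics/w1.png

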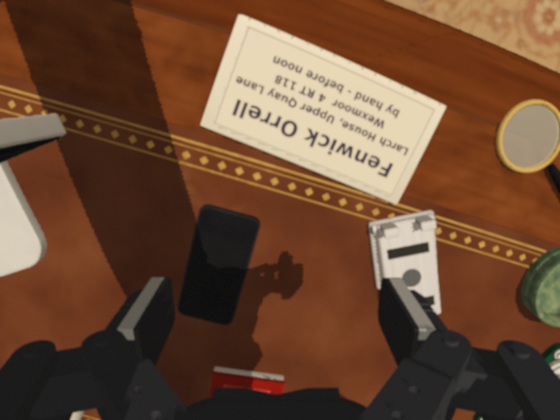

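The wrist view shows the phone at (219,264), the stand at (405,262) with its hooks at the top end, and the envelopes, dish and pad. I'll measure the phone from this picture, then move in front of the stand for a second view.

```bash
python3 - <<'E'
from h import *
m=bot.camera_model('wrist'); t=cv2.imread('pics/w1.png')
k=(t.max(2)<42).astype(np.uint8)*255; r=np.zeros_like(k); r[195:335,170:262]=k[195:335,170:262]
r=cv2.morphologyEx(r,cv2.MORPH_OPEN,np.ones((5,5)))
cs,_=cv2.findContours(r,0,1); c=max(cs,key=cv2.contourArea)
W=np.array([onz(m,*p,0.006)[:2] for p in c[:,0,:].astype(float)])
(ce,sz,an)=cv2.minAreaRect((W*1000).astype(np.float32)); print(ce,sz,an,cv2.boundingRect(c))
E
python3 -m crank '[[[0.4,0.9,0,0,0,0.6],[0.4,0.9,0,0,0,0.6],[0.4,0.9,0,0,0,0.6],[0.3,0.9,0,0,0,0],[0.2,0.9,0,0,0,0],[0,0.9,0,0,0,0],[0,0.9,0,0,0,0],[0,0.5,0,0,0,0],[0,0,0,0,0,0],[0,0,0,0,0,0]]]'
python3 - <<'E'
from h import *
im,m=snap('wrist','w2.png'); np.save('w2m.npy',m,allow_pickle=True)
E
```

```text
(527.4619140625, 201.77279663085938) (67.77335357666016, 142.15296936035156) 88.38200378417969 (178, 206, 80, 119)
time: 4.98
ee_pos: [0.4387, 0.3746, 0.25]
tcp_rot: [-180.0, -0.0, -153.0]
wrist_force: [-0.8, -0.0, -0.4]
opening: 0.0851
grasp_force: 0.0
```

View pics/w2.png

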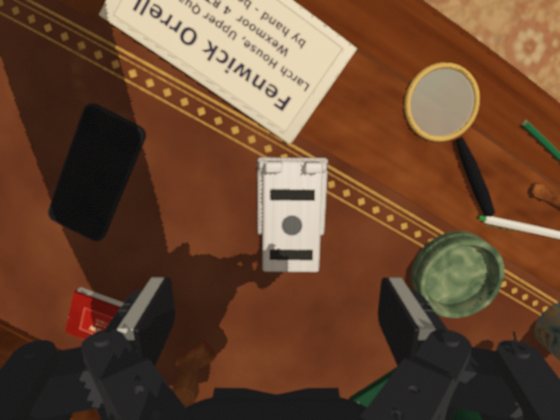

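Run:
```python
from h import *
m=np.load('w2m.npy',allow_pickle=True).item(); t=cv2.imread('pics/w2.png'); g=t.max(2)
# plate mask rows 215..275
h=cv2.cvtColor(t,cv2.COLOR_BGR2HSV); k=(h[...,1]<60)&(h[...,2]>120)
for v in (158,162,170,180,205,225,238,243,248,264,268,270,271,272,273,274):
    x=np.where(k[v,240:345])[0]+240
    print(v,(x.min(),x.max()) if len(x) else None,[onz(m,u,v,.02).round(4).tolist()[:2] for u in (x.min(),x.max()+1)] if len(x) else '')
for u in (270,280,290,300,310):
    y=np.where(k[240:290,u])[0]+240; print(u,y.max(), onz(m,u+.5,y.max()+1,.019).round(4))
d=((g<90)&(np.arange(420)[:,None]>150)&(np.arange(420)[:,None]<265)); d[:,:265]=0; d[:,318:]=0
n,_,st,c=cv2.connectedComponentsWithStats(d.astype(np.uint8))
S=[]
for s,cc in zip(st,c):
    if 80<s[4]<2000: P=onz(m,*cc,.02); print(s,cc,P.round(4));
```

```text
158 (np.int64(259), np.int64(325)) [[0.4276, 0.3509], [0.3974, 0.4099]]
162 (np.int64(258), np.int64(327)) [[0.4316, 0.3518], [0.3999, 0.4136]]
170 (np.int64(258), np.int64(326)) [[0.4389, 0.3553], [0.4074, 0.4167]]
180 (np.int64(258), np.int64(326)) [[0.448, 0.3598], [0.4163, 0.4217]]
205 (np.int64(258), np.int64(325)) [[0.4716, 0.3715], [0.4397, 0.4338]]
225 (np.int64(258), np.int64(324)) [[0.4912, 0.3811], [0.4593, 0.4436]]
238 (np.int64(263), np.int64(319)) [[0.502, 0.3923], [0.4745, 0.4461]]
243 (np.int64(263), np.int64(319)) [[0.5071, 0.3948], [0.4795, 0.4489]]
248 (np.int64(263), np.int64(319)) [[0.5123, 0.3974], [0.4846, 0.4518]]
264 (np.int64(265), np.int64(318)) [[0.5282, 0.4078], [0.5016, 0.4601]]
268 (np.int64(265), np.int64(318)) [[0.5326, 0.4099], [0.5058, 0.4625]]
270 (np.int64(282), np.int64(317)) [[0.5263, 0.4275], [0.5084, 0.4627]]
271 (np.int64(288), np.int64(317)) [[0.5244, 0.434], [0.5095, 0.4633]]
272 None 
273 None 
274 None 
270 269 [0.5325 0.4166 0.019 ]
280 269 [0.5275 0.4263 0.019 ]
290 271 [0.5247 0.4372 0.019 ]
300 271 [0.5197 0.4471 0.019 ]
310 271 [0.5147 0.4569 0.019 ]
[271 190  43  10 382] [292.01570681 194.54712042] [0.4458 0.3974 0.02  ]
[270 249  42  11 367] [289.34332425 254.55585831] [0.5063 0.4261 0.02  ]
```

```bash
python3 - <<'E'
from h import *
m=np.load('w2m.npy',allow_pickle=True).item()
print(onz(m,458,275,.025).round(3),onz(m,413,280,.03).round(3))
E
python3 -m crank '[[[0.92,0.695,-0.5,0,0,-0.12],[0.92,0.695,-1,0,0,0],[0.92,0.695,-1,0,0,0],[0.92,0.695,-1,0,0,0],[0,0,-1,0,0,0],[0,0,-1,0,0,0],[0,0,-1,0,0,0],[0,0,-1,0,0,0],[0,0,-0.5,0,0,0],[0,0,0,0,0,0],[0,0,0,0,0,0]]]' 1 30
python3 - <<'E'
from h import *
im,m=snap('wrist','w3.png'); np.save('w3m.npy',m,allow_pickle=True)
E
```

```text
[0.442 0.604 0.025] [0.468 0.558 0.03 ]
time: 5.95
ee_pos: [0.5127, 0.4298, 0.0908]
tcp_rot: [-180.0, -0.0, -153.9]
wrist_force: [-0.4, 0.7, 1.1]
opening: 0.0852
grasp_force: 0.0
```

View pics/w3.png

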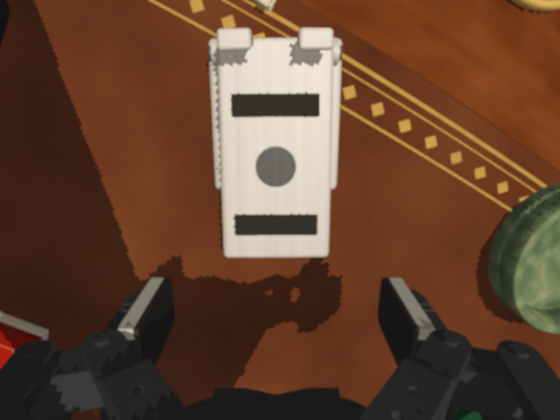

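The close view shows the plate with strips centred at (275,105) and (276,224), its end edge at row 257 and the hooks at row 40. I'll refine the stand pose from this.

Run:
```python
from h import *
m=np.load('w3m.npy',allow_pickle=True).item(); t=cv2.imread('pics/w3.png')
h=cv2.cvtColor(t,cv2.COLOR_BGR2HSV); k=(h[...,1]<60)&(h[...,2]>110)
d=t.max(2)<80; d[:,:225]=0;d[:,328:]=0;d[:85]=0;d[245:]=0
n,_,st,c=cv2.connectedComponentsWithStats(d.astype(np.uint8)); S=[]
for s,cc in zip(st,c):
    if 500<s[4]<5000: P=onz(m,cc[0]+.0,cc[1],.020); S.append(P); print(cc,P.round(4))
v=S[-1]-S[0]; print('yaw',np.degrees(np.arctan2(v[1],v[0])),np.linalg.norm(v))
L=[];R=[]
for r in range(195,245,6):
    x=np.where(k[r,200:350])[0]+200; L.append(onz(m,x.min()-.0,r,.019));R.append(onz(m,x.max()+1,r,.019))
L=np.array(L);R=np.array(R)
for A in(L,R): f=cv2.fitLine(A[:,:2].astype(np.float32),2,0,.01,.01).ravel(); print(np.degrees(np.arctan2(f[1],f[0])))
C=(L+R)/2; print(C[0].round(4),C[-1].round(4),np.linalg.norm(L-R,axis=1).round(4))
for u in (235,255,275,295,315):
    y=np.where(k[230:290,u])[0]+230; print(u,y.max(),onz(m,u,y.max()+1,.018).round(4))
```

```text
[274.47190367 104.68864679] [0.4455 0.3967 0.02  ]
[275.46786455 224.45749827] [0.505  0.4265 0.02  ]
yaw 26.583271327619165 0.06650651952800674
25.456457
27.445229
[0.4895 0.4189 0.019 ] [0.5157 0.4321 0.019 ] [0.0615 0.0613 0.0616 0.062  0.0623 0.0626 0.0618 0.0622 0.0625]
235 256 [0.5351 0.4142 0.018 ]
255 257 [0.5303 0.4252 0.018 ]
275 256 [0.5244 0.4357 0.018 ]
295 256 [0.5191 0.4465 0.018 ]
315 257 [0.5144 0.4576 0.018 ]
```

```bash
python3 -m crank '[[[0,0,-0.9,0,0,0.05],[0,0,-0.9,0,0,0],[0,0,-0.9,0,0,0],[0,0,-0.7,0,0,0],[0,0,0,0,0,0],[0,0,0,0,0,0]]]' && python3 -m crank '[[[0,0,0,0,0,0],[0,0,0,0,0,0],[0,0,0,0,0,0],[0,0,0,0,0,0],[0,0,0,0,0,0],[0,0,0,0,0,0],[0,0,0,0,0,0],[0,0,0,0,0,0]]]' 0 35
```

```text
time: 6.5
ee_pos: [0.5128, 0.4305, 0.0233]
tcp_rot: [180.0, 0.0, -153.6]
wrist_force: [0.6, -0.1, 0.8]
opening: 0.0855
grasp_force: 0.0
time: 7.17
ee_pos: [0.5139, 0.4305, 0.0243]
tcp_rot: [-180.0, 0.2, -153.6]
wrist_force: [2.0, -4.6, 6.0]
opening: 0.0589
grasp_force: 37.1
```

```bash
python3 -m crank '[[[-0.025,-0.012,0.172,0.13,-0.26,0],[-0.03,-0.015,0.171,0.13,-0.26,0],[-0.035,-0.018,0.169,0.13,-0.26,0],[-0.041,-0.02,0.168,0.13,-0.26,0],[-0.046,-0.023,0.166,0.13,-0.26,0],[-0.051,-0.025,0.164,0.13,-0.26,0],[-0.056,-0.028,0.162,0.13,-0.26,0],[-0.061,-0.03,0.16,0.13,-0.26,0],[0,0,0,0,0,0]]]'
```

```text
time: 7.92
ee_pos: [0.5071, 0.4271, 0.0512]
tcp_rot: [180.0, 16.4, -153.6]
wrist_force: [8.7, -0.6, -1.0]
opening: 0.059
grasp_force: 38.8
```

```bash
python3 -m crank '[[[-0.066,-0.033,0.158,0.13,-0.26,0],[-0.071,-0.035,0.155,0.13,-0.26,0],[-0.076,-0.038,0.152,0.13,-0.26,0],[-0.08,-0.04,0.149,0.13,-0.26,0],[-0.085,-0.042,0.146,0.13,-0.26,0],[-0.09,-0.045,0.142,0.13,-0.26,0],[0,0,0,0,0,0]]]';python3 -m crank '[[[-0.094,-0.047,0.139,0.13,-0.26,0],[-0.098,-0.049,0.135,0.13,-0.26,0],[0,0,0,0,0,0],[0,0,0,0,0,0]]]'
```

```text
time: 8.5
ee_pos: [0.4978, 0.4225, 0.0698]
tcp_rot: [179.9, 28.4, -153.7]
wrist_force: [9.6, -1.1, 1.2]
opening: 0.059
grasp_force: 38.9
time: 8.83
ee_pos: [0.4943, 0.4207, 0.0741]
tcp_rot: [179.9, 32.3, -153.7]
wrist_force: [18.6, 6.0, -8.6]
opening: 0.0587
grasp_force: 50.3
```

```bash
python3 -m crank '[[[-0.05,-0.025,0.067,0.065,-0.13,0],[-0.05,-0.025,0.067,0.065,-0.13,0],[0,0,0,0,0,0],[0,0,0,0,0,0]]]'
python3 - <<'E'
from h import *
o=bot.get_obs();print(o['wrist_force'],o['torque'])
snap('scene','s2.png');snap('top','t2.png')
s=cv2.imread('pics/s2.png')
cv2.imwrite('pics/s2c.png',cv2.resize(s[140:265,220:380],(800,600),interpolation=cv2.INTER_CUBIC)[:625])
E
```

```text
time: 9.17
ee_pos: [0.4922, 0.4196, 0.0756]
tcp_rot: [179.9, 34.2, -153.7]
wrist_force: [27.4, 11.1, -17.5]
opening: 0.059
grasp_force: 48.0
[ 27.38745374  11.08024833 -17.51055045] [ 0.72879218 -1.84239298  0.25587227]
```

View pics/s2c.png

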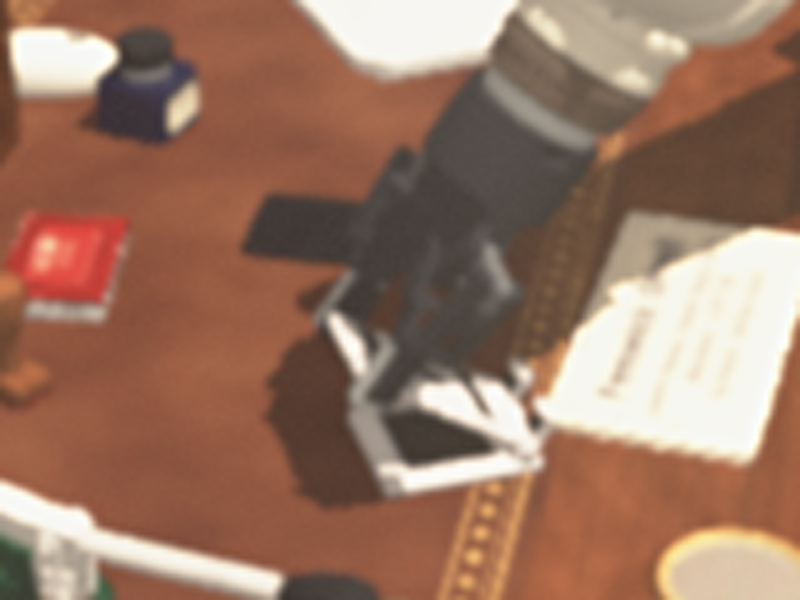

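The plate is at its stop: about 31 N pushes back along its normal, and the pitch is 34°. I'll release, back off along the normal and check it.

```bash
python3 -m crank '[[[0,0,0,0,0,0],[0,0,0,0,0,0],[0,0,0,0,0,0],[0,0,0,0,0,0],[-0.25,-0.125,0.41,0,0,0],[-0.5,-0.25,0.83,0,0,0],[-0.5,-0.25,0.83,0,0,0],[-0.5,-0.25,0.83,0,0,0],[-0.5,-0.25,0.83,0,0,0],[-0.5,-0.25,0.83,0,0,0],[-0.4,-0.2,0.7,0,0,0],[0,0,0,0,0,0],[0,0,0,0,0,0]]]' 1
python3 - <<'E'
from h import *
print(bot.get_obs()['wrist_force'])
im,m=snap('wrist','w4.png'); np.save('w4m.npy',m,allow_pickle=True)
H=np.array([.4242,.386,.01])
e=np.array([np.cos(np.radians(26.5)),np.sin(np.radians(26.5)),0])
for th in(.5,.55,.6):
    ex=np.cos(th)*e+[0,0,np.sin(th)]; ez=-np.sin(th)*e+[0,0,np.cos(th)]
    print(th,[proj(m,H+.01*ez+s*ex).round(1).tolist() for s in (.0238,.0903,.112)])
t=im
d=t.max(2)<80; n,_,st,c=cv2.connectedComponentsWithStats(d.astype(np.uint8))
for s,cc in zip(st,c):
    if 150<s[4]<6000: print(s,cc.round(1))
E
```

```text
time: 10.35
ee_pos: [0.4274, 0.3883, 0.182]
tcp_rot: [179.8, 34.1, -153.6]
wrist_force: [-0.1, 0.6, -0.1]
opening: 0.0855
grasp_force: 0.0
[-0.11460661  0.63230715 -0.14723856]
0.5 [[273.4, 102.2], [273.6, 192.9], [273.6, 219.0]]
0.55 [[273.3, 101.6], [273.5, 194.2], [273.6, 221.3]]
0.6 [[273.3, 100.9], [273.5, 195.3], [273.6, 223.3]]
[146   0  53  24 436] [177.    8.3]
[ 519   22   28  105 2159] [533.4  73. ]
[242  96  65  16 940] [273.8 103.7]
[261 137  28  28 465] [272.4 151.3]
[412 150  43  59 698] [425.8 180.9]
[504 171  22  38 361] [514.4 189.2]
[245 189  59  12 708] [274.  194.5]
[518 223  29  29 478] [532.7 239.7]
[548 231  12  30 213] [554.6 246.5]
[334 233 157  48 924] [407.3 251.8]
[466 235  51  61 156] [495.8 268.4]
[329 327  11  48 172] [334.3 350.8]
```

View pics/w4.png

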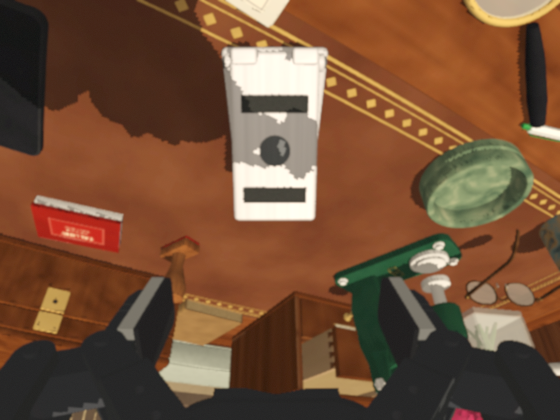

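The raised plate is free of the gripper, with strips at (274,104) and (274,194.5) and the end edge near row 220. I'll fit the hinge position and plate angle from the two close views.

Run:
```python
from h import *
from scipy.optimize import least_squares
m3,m4=[np.load(f'w{i}m.npy',allow_pickle=True).item() for i in(3,4)]
t=cv2.imread('pics/w4.png');g=t.min(2).astype(int)
print(g[212:228,285].tolist(),g[200,225:245].tolist(),g[200,305:325].tolist())
yaw=np.radians(26.5); e=np.array([np.cos(yaw),np.sin(yaw),0]); l=np.array([-e[1],e[0],0])
def pt(H,th,s,y): return H+.01*(-np.sin(th)*e+[0,0,np.cos(th)])+s*(np.cos(th)*e+[0,0,np.sin(th)])+y*l
ed4=212+np.argmax(g[212:235,285]<110)
M3=[(274.5,104.7),(275.5,224.5),(275,257)];M4=[(273.8,103.7),(274,194.5),(273.8,ed4)]
def f(p,th1=None):
    H=np.array([.4242,.386,.01])+p[0]*.001*e+p[1]*.001*l
    r=[]
    for m,M,th in((m3,M3,p[4]),(m4,M4,p[5])):
        for q,s in zip(M,(p[2]/1e3,p[3]/1e3,.112)): r+=list(proj(m,pt(H,th,s,0))-q)
    return np.array(r+[(p[5]-.6)/.02, p[4]/.05])
s=least_squares(f,[0,0,24,90,0.02,.6]); print(ed4,s.x.round(3),s.fun.round(2))
H=np.array([.4242,.386,.01])+s.x[0]*.001*e+s.x[1]*.001*l; print('H',H,'cradle',pt(H,.6,0,0),'phonecentre',pt(H,.6,.071,0))
```

```text
[240, 240, 240, 240, 240, 238, 227, 198, 142, 76, 44, 41, 42, 42, 42, 44] [45, 46, 46, 44, 44, 43, 43, 55, 107, 163, 197, 216, 226, 230, 232, 233, 232, 218, 179, 114] [156, 214, 237, 243, 243, 243, 241, 235, 224, 201, 156, 91, 48, 40, 42, 42, 42, 42, 43, 42]
221 [-2.8170e+00  1.4000e-01  2.7441e+01  9.2052e+01  4.6000e-02  5.9500e-01] [ 0.06  0.53 -0.15 -0.37  0.57  0.08 -0.26 -0.69 -0.29  0.47 -0.04 -0.16
 -0.27  0.91]
H [0.42161621 0.38486809 0.01      ] cradle [0.41656303 0.38234867 0.01825336] phonecentre [0.46900513 0.40849534 0.05834297]
```

The fit is consistent: the raised angle is 0.595 rad and the cradle is at (0.4166, 0.3823, 0.0183). Next I'll go over the phone.

```bash
python3 -m crank '[[[0.5,-0.93,0,-0.369,0.74,0],[0.5,-0.93,0,-0.369,0.74,0],[0.5,-0.93,0,-0.369,0.74,0],[0.5,-0.93,0,-0.369,0.74,0],[0.5,-0.93,0,-0.369,0.74,0],[0.5,-0.93,0,-0.369,0.74,0],[0.5,-0.93,0,0,0,-0.815],[0.5,-0.93,-0.5,0,0,-0.815],[0.5,-0.93,-1,0,0,-0.815],[0.5,-0.93,-1,0,0,-0.815],[0,0,-1,0,0,-0.815],[0,0,-0.5,0,0,0],[0,0,0,0,0,0],[0,0,0,0,0,0],[0,0,0,0,0,0]]]' 1
python3 - <<'E'
from h import *
o=bot.get_obs();print(o['ee_pos'],o['tcp_rot'],o['q'],o['joint_efforts'].round(1))
im,m=snap('wrist','w5.png'); np.save('w5m.npy',m,allow_pickle=True)
E
```

```text
time: 11.65
ee_pos: [0.5277, 0.2026, 0.1013]
tcp_rot: [179.9, -0.1, 178.6]
wrist_force: [-0.7, -0.2, 0.9]
opening: 0.0851
grasp_force: 0.0
[0.52772906 0.20261938 0.10126469] [ 1.79939551e+02 -8.21911392e-02  1.78583882e+02] [20.96305822  6.80333704 -4.42125094 78.82839772  0.08718963 22.37917935] [ -0.3 -52.9  45.4   0.   -0.   -0. ]
```

View pics/w5.png

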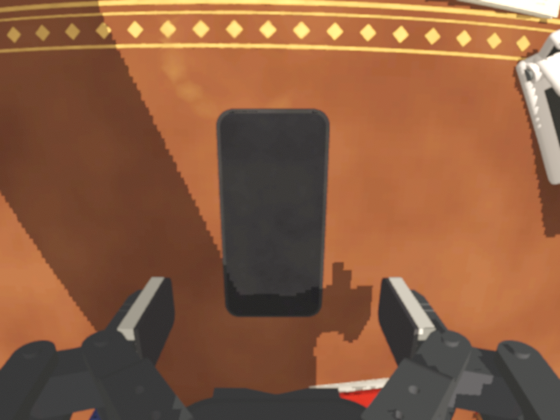

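The phone appears upright and symmetric between the fingers, at (219–328, 108–317). I'll refine its position.

Run:
```python
from h import *
m=np.load('w5m.npy',allow_pickle=True).item(); t=cv2.imread('pics/w5.png')
k=(t[...,2].astype(int)-t[...,0]<22).astype(np.uint8)*255; r=np.zeros_like(k); r[90:325,205:340]=k[90:325,205:340]
r=cv2.morphologyEx(r,cv2.MORPH_OPEN,np.ones((9,9)))
c=max(cv2.findContours(r,0,1)[0],key=cv2.contourArea); print(cv2.boundingRect(c))
W=np.array([onz(m,*p,0.006)[:2] for p in c[:,0,:].astype(float)])
print(cv2.minAreaRect((W*1000).astype(np.float32)))
```

```text
(218, 110, 111, 206)
((526.1868286132812, 201.23687744140625), (67.16523742675781, 140.40945434570312), 88.65404510498047)
```

Run:
```python
from h import *
from scipy.spatial.transform import Rotation as Ro
m=np.load('w5m.npy',allow_pickle=True).item(); o=bot.get_obs()
R=Ro.from_euler('xyz',o['tcp_rot'],degrees=True).as_matrix()
for a,b in(((172,280),(380,280)),((165,278),(385,278))):
    (p,w1),(_,w2)=ray(m,*a),ray(m,*b); P=R.T@(p-o['ee_pos']);a1,a2=R.T@w1,R.T@w2
    k=.0852/abs(a1[1]-a2[1]); print(P.round(4),(P+a1*k).round(4),(P+a2*k).round(4))
```

```text
[ 0.0791  0.0002 -0.1235] [ 0.0078 -0.0422  0.0066] [0.008  0.043  0.0066]
[ 0.0791  0.0002 -0.1235] [ 0.0125 -0.0425 -0.0004] [ 0.0126  0.0427 -0.0003]
```

```bash
python3 -m crank '[[[-0.05,-0.055,-0.9,0,0,0],[0,0,-0.9,0,0,0],[0,0,-0.9,0,0,0],[0,0,-0.8,0,0,0],[0,0,-0.5,0,0,0],[0,0,-0.4,0,0,0],[0,0,0,0,0,0],[0,0,0,0,0,0]]]' && python3 -m crank '[[[0,0,0,0,0,0],[0,0,0,0,0,0],[0,0,0,0,0,0],[0,0,0,0,0,0],[0,0,0,0,0,0],[0,0,0,0,0,0],[0,0,0,0,0,0]]]' 0 30
```

```text
time: 12.37
ee_pos: [0.5268, 0.2011, 0.013]
tcp_rot: [180.0, -0.1, 178.4]
wrist_force: [-0.6, -0.6, 0.1]
opening: 0.0855
grasp_force: 0.0
time: 12.95
ee_pos: [0.5272, 0.2011, 0.0138]
tcp_rot: [179.9, -0.0, 178.4]
wrist_force: [-2.0, -0.2, 6.2]
opening: 0.0672
grasp_force: 34.0
```

```bash
python3 -m crank '[[[0,0,0.2,0,0,0],[0,0,0.4,0,0,0],[0,0,0.6,0,0,0],[0,0,0.8,0,0,0],[0,0,0.9,0,0,0],[0,0,0.9,0,0,0],[0,0,0.9,0,0,0],[0,0,0.9,0,0,0],[0,0,0.9,0,0,0],[0,0,0.5,0,0,0],[0,0,0,0,0,0],[0,0,0,0,0,0]]]' - 40
python3 - <<'E'
from h import *
im,m=snap('wrist','w6.png'); np.save('w6m.npy',m,allow_pickle=True); print(bot.get_obs()['ee_pos'])
E
```

```text
time: 13.95
ee_pos: [0.5267, 0.2009, 0.1527]
tcp_rot: [179.9, -0.1, 178.4]
wrist_force: [-0.8, -0.1, -1.6]
opening: 0.0667
grasp_force: 46.0
[0.5263136  0.20077864 0.15169272]
```

View pics/w6.png

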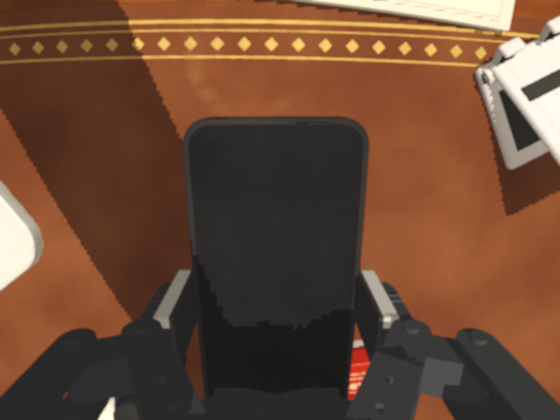

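The phone is held squarely: its near edge is at row 119 and its sides run 185–367 px, narrowing towards the far end. I'll compute its pose in the tool frame.

Run:
```python
from h import *
from scipy.spatial.transform import Rotation as Ro
m=np.load('w6m.npy',allow_pickle=True).item(); o=bot.get_obs(); t=cv2.imread('pics/w6.png').astype(int)
R=Ro.from_euler('xyz',o['tcp_rot'],degrees=True).as_matrix()
dark=t[...,2]-t[...,0]<25
def run(v):
    x=276
    a=x
    while dark[v,a-1]: a-=1
    b=x
    while dark[v,b+1]: b+=1
    return a,b+1
Q=[]
for v in range(140,262,15):
    a,b=run(v); (p,w1),(_,w2)=ray(m,a,v),ray(m,b,v)
    P=R.T@(p-o['ee_pos']);a1,a2=R.T@w1,R.T@w2; k=.0680/abs(a1[1]-a2[1]); q=P+(a1+a2)/2*k; Q.append(q); print(v,a,b,q.round(4))
Q=np.array(Q); print(np.degrees(np.polyfit(Q[:,0],Q[:,2],1)[0]),np.degrees(np.polyfit(Q[:,0],Q[:,1],1)[0]))
v=140
while dark[v-1,276]: v-=1
for z in(.006,.010,.014):
  p,w=ray(m,276,v);P=R.T@(p-o['ee_pos']);w=R.T@w; print('near edge',v,(P+w*(z-P[2])/w[2]).round(4))
```

```text
140 184 368 [0.0635 0.0006 0.0087]
155 183 368 [0.0582 0.0004 0.0065]
170 184 367 [0.0527 0.0004 0.0063]
185 186 366 [0.0468 0.0006 0.0069]
200 187 364 [0.0407 0.0004 0.0074]
215 188 363 [0.0348 0.0005 0.0071]
230 189 362 [0.0286 0.0005 0.0068]
245 191 361 [0.0221 0.0007 0.0072]
260 192 360 [0.0156 0.0007 0.0068]
0.5659173015159925 -0.15250935200368962
near edge 117 [0.0717 0.0006 0.006 ]
near edge 117 [0.0715 0.0006 0.01  ]
near edge 117 [0.0713 0.0006 0.014 ]
```

```bash
python3 -m crank '[[[-0.361,0.801,0,0,0,0.818],[-0.361,0.801,0,0,0,0.818],[-0.361,0.801,0,0,0,0.818],[-0.361,0.801,0,0,0,0.818],[-0.361,0.801,0,0,0,0.818],[-0.361,0.801,0,0.372,-0.746,0],[-0.361,0.801,0,0.372,-0.746,0],[-0.361,0.801,0,0.372,-0.746,0],[-0.361,0.801,0,0.372,-0.746,0],[-0.361,0.801,0,0.372,-0.746,0],[-0.361,0.801,0,0.372,-0.746,0],[-0.361,0.801,0,0,0,0],[0,0,-0.45,0,0,0],[0,0,-0.45,0,0,0],[0,0,-0.45,0,0,0],[0,0,0,0,0,0],[0,0,0,0,0,0]]]'
cat > g.py <<'E'
from h import *
from scipy.spatial.transform import Rotation as Ro
o=bot.get_obs(); R=Ro.from_euler('xyz',o['tcp_rot'],degrees=True).as_matrix()
ex=np.array([.7384,.368,.5646]);ez=np.array([-.5053,-.252,.8253]);l=np.array([-.446,.895,0])
T=np.array([.4627,.4046,.0700]); d=o['ee_pos']-T
print('off ex,l,ez mm',[round(1e3*float(d@a),1) for a in(ex,l,ez)],'xyz',(d*1e3).round(1))
W=np.column_stack([-ex,l,-ez]); print('rotvec needed units',(Ro.from_matrix(W@R.T).as_rotvec()/.12).round(3))
print('F ex,l,ez',[round(float(o['wrist_force']@a),1) for a in(ex,l,ez)],o['time'])
E
python3 g.py
python3 - <<'E'
from h import *
t=bot.camera('wrist').astype(int); d=t[...,2]-t[...,0]<25; v=140
while d[v-1,276]: v-=1
print(v)
E
```

```text
time: 15.42
ee_pos: [0.4402, 0.3923, 0.124]
tcp_rot: [-180.0, 34.1, -153.5]
wrist_force: [-0.2, 0.8, -1.2]
opening: 0.0664
grasp_force: 45.9
off ex,l,ez mm [9.4, -1.0, 59.0] xyz [-22.5 -12.3  54. ]
rotvec needed units [ 0.021 -0.031  0.002]
F ex,l,ez [-0.5, 0.8, -1.1] 15.4167Traceback (most recent call last):
  File "<stdin>", line 3, in <module>
IndexError: index -421 is out of bounds for axis 0 with size 420
```

```bash
python3 -m crank '[[[0.241,0.176,-0.429,0.021,-0.031,0],[0.263,0.131,-0.429,0,0,0],[0.263,0.131,-0.429,0,0,0],[0.263,0.131,-0.429,0,0,0],[0.263,0.131,-0.429,0,0,0],[0,0,0,0,0,0],[0,0,0,0,0,0]]]'; python3 g.py
```

```text
time: 16.05
ee_pos: [0.4657, 0.4067, 0.0812]
tcp_rot: [180.0, 34.4, -153.5]
wrist_force: [-0.9, -1.1, -1.4]
opening: 0.0662
grasp_force: 45.9
off ex,l,ez mm [9.3, 0.6, 7.2] xyz [ 3.   2.1 11.2]
rotvec needed units [-0.002  0.002 -0.005]
F ex,l,ez [-1.9, -0.6, -0.4] 16.05
```

```bash
python3 -m crank '[[[0.038,-0.014,-0.041,0,0,0],[0.025,0.013,-0.041,0,0,0],[0.025,0.013,-0.041,0,0,0],[0.025,0.013,-0.041,0,0,0],[0.025,0.013,-0.041,0,0,0],[0,0,0,0,0,0],[0,0,0,0,0,0]]]'; python3 g.py;  python3 -m crank '[[[0.02,0.01,-0.033,0,0,0],[0,0,0,0,0,0],[0,0,0,0,0,0]]]'; python3 g.py
```

```text
time: 16.63
ee_pos: [0.4685, 0.4079, 0.0784]
tcp_rot: [179.9, 34.5, -153.5]
wrist_force: [-0.8, 0.3, -1.2]
opening: 0.0666
grasp_force: 46.0
off ex,l,ez mm [10.2, 0.4, 3.2] xyz [5.8 3.3 8.4]
rotvec needed units [-0.014  0.014 -0.008]
F ex,l,ez [-1.2, 0.6, -0.7] 16.6333
time: 16.88
ee_pos: [0.4689, 0.408, 0.0776]
tcp_rot: [179.9, 34.5, -153.5]
wrist_force: [-1.2, 0.9, -1.5]
opening: 0.0666
grasp_force: 46.0
off ex,l,ez mm [10.1, 0.3, 2.3] xyz [6.2 3.4 7.6]
rotvec needed units [-0.013  0.013 -0.007]
F ex,l,ez [-1.4, 1.3, -0.9] 16.8833
```

```bash
for i in 1; do python3 -m crank '[[[0.02,0.01,-0.033,0,0,0],[0,0,0,0,0,0],[0,0,0,0,0,0]]]'; python3 g.py; python3 -m crank '[[[0.015,0.0075,-0.025,0,0,0],[0,0,0,0,0,0],[0,0,0,0,0,0]]]'; python3 g.py; done
```

```text
time: 17.13
ee_pos: [0.4693, 0.4082, 0.0769]
tcp_rot: [179.9, 34.5, -153.5]
wrist_force: [1.1, 0.4, -2.3]
opening: 0.0668
grasp_force: 46.0
off ex,l,ez mm [10.1, 0.3, 1.5] xyz [6.6 3.6 6.9]
rotvec needed units [-0.013  0.013 -0.007]
F ex,l,ez [-0.4, -0.2, -2.6] 17.1333
time: 17.38
ee_pos: [0.4696, 0.4084, 0.0764]
tcp_rot: [179.9, 34.5, -153.5]
wrist_force: [0.2, -0.2, -1.7]
opening: 0.0665
grasp_force: 46.0
off ex,l,ez mm [10.1, 0.3, 0.9] xyz [6.9 3.8 6.4]
rotvec needed units [-0.013  0.013 -0.007]
F ex,l,ez [-0.9, -0.2, -1.5] 17.3833
```

```bash
python3 -m crank '[[[-0.055,-0.028,-0.042,0,0,0],[-0.055,-0.028,-0.042,0,0,0],[-0.055,-0.028,-0.042,0,0,0],[-0.055,-0.028,-0.042,0,0,0],[-0.055,-0.028,-0.042,0,0,0],[0,0,0,0,0,0],[0,0,0,0,0,0]]]'; python3 g.py;  python3 -m crank '[[[-0.037,-0.018,-0.028,0,0,0],[0,0,0,0,0,0],[0,0,0,0,0,0]]]'; python3 g.py
```

```text
time: 17.97
ee_pos: [0.464, 0.4056, 0.0722]
tcp_rot: [179.9, 34.5, -153.5]
wrist_force: [0.2, -0.3, -0.4]
opening: 0.0667
grasp_force: 46.0
off ex,l,ez mm [2.6, 0.3, 0.9] xyz [1.3 1.  2.2]
rotvec needed units [-0.014  0.013 -0.008]
F ex,l,ez [-0.2, -0.3, -0.3] 17.9667
time: 18.22
ee_pos: [0.4633, 0.4052, 0.0717]
tcp_rot: [179.9, 34.5, -153.5]
wrist_force: [0.3, -0.2, -2.0]
opening: 0.0667
grasp_force: 46.0
off ex,l,ez mm [1.7, 0.3, 0.9] xyz [0.6 0.6 1.7]
rotvec needed units [-0.014  0.013 -0.007]
F ex,l,ez [-1.0, -0.3, -1.7] 18.2167
```

```bash
python3 -m crank '[[[-0.03,-0.015,-0.022,0,0,0],[0,0,0,0,0,0],[0,0,0,0,0,0]]]'; python3 g.py;  python3 -m crank '[[[-0.03,-0.015,-0.022,0,0,0],[0,0,0,0,0,0],[0,0,0,0,0,0]]]'; python3 g.py; python3 -m crank '[[[0.012,0.006,-0.02,0,0,0],[0,0,0,0,0,0],[0,0,0,0,0,0]]]'; python3 g.py
```

```text
time: 18.47
ee_pos: [0.4627, 0.4049, 0.0712]
tcp_rot: [179.9, 34.5, -153.5]
wrist_force: [-0.7, 0.4, -2.8]
opening: 0.0666
grasp_force: 46.0
off ex,l,ez mm [0.8, 0.3, 0.9] xyz [-0.   0.3  1.2]
rotvec needed units [-0.013  0.013 -0.008]
F ex,l,ez [-1.9, 0.7, -2.1] 18.4667
time: 18.72
ee_pos: [0.4623, 0.4047, 0.0711]
tcp_rot: [179.9, 34.5, -153.5]
wrist_force: [0.2, 0.3, -1.6]
opening: 0.0672
grasp_force: 46.0
off ex,l,ez mm [0.3, 0.3, 1.1] xyz [-0.4  0.1  1.1]
rotvec needed units [-0.016  0.016 -0.007]
F ex,l,ez [-0.7, 0.2, -1.5] 18.7167
time: 18.97
ee_pos: [0.4625, 0.4048, 0.0707]
tcp_rot: [179.9, 34.5, -153.5]
wrist_force: [0.6, 0.3, -0.8]
opening: 0.0667
grasp_force: 46.0
off ex,l,ez mm [0.3, 0.3, 0.6] xyz [-0.2  0.2  0.7]
rotvec needed units [-0.016  0.015 -0.007]
F ex,l,ez [0.1, 0.0, -1.1] 18.9667
```

```bash
python3 -m crank '[[[0.012,0.006,-0.02,0,0,0],[0,0,0,0,0,0],[0,0,0,0,0,0]]]'; python3 g.py;  python3 -m crank '[[[-0.02,-0.01,-0.015,0,0,0],[0,0,0,0,0,0],[0,0,0,0,0,0]]]'; python3 g.py; python3 -m crank '[[[0.012,0.006,-0.02,0,0,0],[0,0,0,0,0,0],[0,0,0,0,0,0]]]'; python3 g.py
```

```text
time: 19.22
ee_pos: [0.4627, 0.4049, 0.0703]
tcp_rot: [179.9, 34.5, -153.5]
wrist_force: [-1.4, -1.0, 1.5]
opening: 0.0668
grasp_force: 46.4
off ex,l,ez mm [0.3, 0.3, 0.2] xyz [0.  0.3 0.3]
rotvec needed units [-0.016  0.016 -0.007]
F ex,l,ez [-0.6, -0.3, 2.2] 19.2167
time: 19.47
ee_pos: [0.4626, 0.4049, 0.0703]
tcp_rot: [179.9, 34.6, -153.5]
wrist_force: [2.7, 0.4, 2.4]
opening: 0.0661
grasp_force: 46.1
off ex,l,ez mm [0.3, 0.3, 0.2] xyz [-0.1  0.3  0.3]
rotvec needed units [-0.02   0.022 -0.006]
F ex,l,ez [3.5, -0.8, 0.5] 19.4667
time: 19.72
ee_pos: [0.4628, 0.405, 0.0702]
tcp_rot: [179.9, 34.6, -153.5]
wrist_force: [-0.5, -1.6, 4.7]
opening: 0.0667
grasp_force: 46.6
off ex,l,ez mm [0.3, 0.3, -0.0] xyz [0.1 0.4 0.2]
rotvec needed units [-0.02   0.022 -0.006]
F ex,l,ez [1.7, -1.2, 4.5] 19.7167
```

Both contacts are established at the predicted pose. I'll release and retreat along the plate's normal.

```bash
python3 -m crank '[[[0,0,0,0,0,0],[0,0,0,0,0,0],[0,0,0,0,0,0],[0,0,0,0,0,0],[0,0,0,0,0,0],[0,0,0,0,0,0],[-0.1,-0.05,0.165,0,0,0],[-0.25,-0.125,0.41,0,0,0],[-0.5,-0.25,0.83,0,0,0],[-0.5,-0.25,0.83,0,0,0],[-0.5,-0.25,0.83,0,0,0],[-0.5,-0.25,0.83,0,0,0],[-0.5,-0.25,0.83,0,0,0],[0,0,0,0,0,0],[0,0,0,0,0,0]]]' 1 20
python3 - <<'E'
from h import *
im,m=snap('wrist','w7.png'); o=bot.get_obs(); print(o['ee_pos'])
t=im.astype(int)
e=np.array([.895,.446,0]);l=np.array([-.446,.895,0]);c=np.array([.4166,.3823,.01825])
ex=np.array([.7384,.368,.5646]);ez=np.array([-.5053,-.252,.8253])
k=((t.max(2)<75)).astype(np.uint8)
ctr=proj(m,c+.071*ex+.008*ez); print(ctr)
q=[proj(m,c+a*ex+b*l+.008*ez).round(1).tolist() for a in(0,.142) for b in(-.034,.034)]; print('pred',q)
r=np.zeros_like(k); x0,x1=int(min(p[0] for p in q))-15,int(max(p[0] for p in q))+15; y0,y1=int(min(p[1] for p in q))-15,int(max(p[1] for p in q))+15
x0=max(x0,0);y0=max(y0,0); r[y0:y1,x0:x1]=k[y0:y1,x0:x1]; r=cv2.morphologyEx(r,cv2.MORPH_OPEN,np.ones((7,7)))
K=max(cv2.findContours(r,0,1)[0],key=cv2.contourArea); print(cv2.boundingRect(K),cv2.contourArea(K),cv2.approxPolyDP(K,8,True).reshape(-1,2).tolist())
def hit(u,v):
    o,w=ray(m,u,v); P0=c+.008*ez; p=o+w*((P0-o)@ez)/(w@ez)-c; return [round(1e3*float(p@a),1) for a in(ex,l)]
d=t.max(2)<75
for v in range(int(ctr[1])-40,int(ctr[1])+41,20):
    a=b=int(ctr[0])
    while d[v,a-1]: a-=1
    while d[v,b+1]: b+=1
    print(v,a,b,hit(a,v),hit(b+1,v))
E
```

```text
time: 20.97
ee_pos: [0.4055, 0.3767, 0.1659]
tcp_rot: [179.9, 34.7, -153.5]
wrist_force: [-0.5, 0.4, -0.2]
opening: 0.0854
grasp_force: 0.0
[0.40541639 0.37638891 0.16438726]
[274.31628675 207.68499402]
pred [[222.6, 104.8], [326.0, 104.9], [230.7, 294.6], [317.9, 294.5]]
(224, 106, 101, 187) 16658.5 [[227, 112], [234, 286], [311, 291], [323, 115]]
167 225 322 [41.6, -34.0] [41.5, 33.6]
187 226 321 [55.8, -33.9] [55.7, 33.4]
207 228 320 [70.5, -33.0] [70.4, 33.3]
227 230 319 [85.7, -32.2] [85.7, 33.2]
247 231 318 [101.5, -32.1] [101.5, 33.1]
```

The measured outline matches the prediction within about 1 mm, so the phone is centred, flat and down in the hooks.

```bash
python3 -c "
from workcell import bot
print(bot.job_done())"
```

```text
the job is handed in; nothing more can be done
None
```

The job is handed in at about 21 s: the plate is raised to its stop and the phone rests centred in the hooks, screen out, with the gripper clear; `job_done()` returned no verdict.

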